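# Clamp a painted strip in the rocker jig

### The arm

A 6-joint arm with a two-finger parallel gripper is mounted at the origin on the work surface. World frame = base frame: x ahead of the robot, y to its left, z up, the work surface at z = 0. Lengths are in m, angles in rad, forces in N, time in s.
With the tool pointing down it reaches from about 0.3 to 1 m from the base axis. Payload 5.1 kg.
Tool frame: the origin (TCP) lies midway between the tips of the shut fingers; the grasp point (between the pads) lies 19 mm behind it (tcp_to_grasp is the distance from the TCP to the grasp point, in m); z points along the fingers, y is the line along which they close (so a half turn about z gives the same grasp; the last joint's range is limited). The gripper opens to 95 mm and grips with 3 to 60 N. Pads are 20 mm wide; open, the fingers measure 119 mm over their backs; the gripper's body (75 mm by 180 mm) begins 59 mm behind the grasp point.
Start: joints at [1.022, 0.124, 1.65, -0, 1.367, -0.083], TCP at [0.292, 0.581, 0.215] pointing down, gripper open.
Joint ranges: [-2.61, 2.61], [-1.02, 2.33], [0.03, 2.71], [-1.35, 4.49], [0.32, 2.68], [-2.91, 2.91]. Speed limits (rad/s): [2.57, 2.57, 3.14, 3.14, 3.14, 3.14].

### API

Orientations are given as [roll, pitch, yaw] about the fixed x, y, z axes, in that order (R = Rz(yaw) Ry(pitch) Rx(roll)).
In Python, from station import goto, line_to, move_joints, open_jaws, clamp, hold, inverse_kinematics, capture, Unreachable, hand_in, find_in, masks_of, spot_point, get_time_s, get_joint_pos, get_dq, get_tau, get_eef_pos, get_tcp_rot, get_wrist_force, get_torque, get_opening, get_grasp_force, tcp_to_grasp gives the robot as it stands. Calls block until the motion is done:
- goto(position, orientation): joint-space move of the TCP to a pose.
- line_to(position, rot=None, vel=0.15, f_stop=None): straight line of the TCP; rot=None keeps the orientation; vel is the mean speed in m/s. With f_stop (N) it stops when the force on the tool has changed by that much, and returns True; else False.
- move_joints(angles): joint-space move.
- open_jaws() and clamp(newtons=None): open the fingers fully, or close them until they stop; newtons is the grip in N (None keeps the last).
- hold(seconds).
- inverse_kinematics(position, orientation): joint angles nearest the present ones, or None.
- capture(name): name is "side" or "top"; returns a dict with "frame" (400x640x3 uint8, red, green, blue), "depth" (400x640 float32, m along the optical axis (not along the pixel's ray), 0 where there is no reading), "vertical_fov" (degrees; the focal length in pixels is half the picture's height over the tangent of half this angle, whatever the lens; pixels are square), "cx", "cy" (the principal point, pixels), "R" (3x3) and "t" (3): a world point X has camera coordinates R X + t. Camera axes: x right, y down, z forward; pixel columns grow to the right and rows downward; lengths in m; the calibration is good to about 2 mm. A picture is of the moment at which its call begins.
A pose or a line that the arm cannot do raises Unreachable and nothing moves.
- hand_in(): hands the job in; it is judged then, once.
Trained networks look in a picture, given as the dict that the camera call returned (one of the last four; its "shot" number tells which), for a name from the list of things; names that differ only in an ending like _2 or _b are one class to them, and where a whole thing is asked for, a point or a joint stands for the part that bears it (a point fixed in the world has none). Each returns a list of dicts, best first, with "confidence" (0 to 1); they miss things now and then, are a little off and sometimes report something else, mostly with a low value. They report only what shows in the picture. A call takes as long as a camera call. They do not tell look-alikes from the thing itself.
- find_in(picture, name): "position" ([x, y, z] in m, in world coordinates, good to about 4 mm: the middle of the surface that is visible of it).
- masks_of(picture, name): "region" (400x640 bool, what is visible of it).
- spot_point(picture, name): "position" ([x, y, z] in m, in world coordinates, good to about 4 mm: a listed point, or the origin of a listed thing).
Readings, each from a call of its own:
- get_time_s(): time.
- get_joint_pos(): joint angles.
- get_dq(): joint speeds.
- get_tau(): joint torques, N m.
- get_eef_pos(): TCP position.
- get_tcp_rot(): TCP orientation.
- get_wrist_force(): force on the tool from outside, world axes, zero at the start.
- get_torque(): the same for the moment, N m.
- get_opening(): opening from 0.0 (shut) to 1.0 (fully open).
- get_grasp_force(): force on a finger pad.
Only numpy, scipy, OpenCV 4.12 (cv2) and the standard library are available. Lean on these libraries where they do the work, as an engineer would, in place of code of your own. Each camera call takes 0.05 s, during which the arm holds its last target. There are 200 camera calls.

### The job

Clamp the painted plywood strip in the holding jig so it can be worked on: press the red end of the rocker arm right down so that its other end, with the rubber foot, tips fully up; slide the strip along its channel, under the raised foot, until it is home against the metal stop; then press the blue end down so that the foot grips the strip firmly, and let go. Never push on the arm or the strip with more than 22 N, and leave the tin, the cup and the tub where they are.

Things in the scene. Friction and masses are not known exactly. Their poses are not given: they have to be found in the camera images.
- jig: fixed plywood jig on the table, bed 8 mm thick, with a grey fork post that carries a wooden rocker arm, and a channel for the strip. Origin on the table right under the pivot; z up, x along the channel towards the stop. The pivot pin runs along x, 70 mm above the table, its fork reaching 84 mm
- channel_mouth (a point): middle of the channel's open end, on top of the bed (8 mm above the table), at x = -215, y = +110 mm in the jig's frame. The channel runs from here along the jig's x to the stop, 63 mm wide between two dark rails 6 mm high
- stop_face (a point): centre of the face of the aluminium end stop (16 mm high on the bed) that the strip's front end must meet; at x = +50, y = +110, z = 16 mm in the jig's frame, axes as the jig's
- pivot (a point): centre of the pivot, 70 mm above the table at x = y = 0 of the jig. Pivot friction keeps the arm where it is left: about 7 N at a pad moves it
- rocker (a joint): tilt of the rocker arm (250 x 26 x 14 mm, pivoted at its middle) about the jig's x, rad: 0 is level, positive is blue foot end up and red end down; firm stop at +0.32, fully tipped up. At the start the foot end is a little low (-0.075 to -0.06) and the foot bars the channel
- red_pad (a point): middle of the top of the red pad (26 x 34 mm), on a rubber cushion (4 N per mm, 5 mm of give) on the arm's tail, 110 mm from the pivot on the jig's -y side; moves with the arm, about 93 mm above the table at the start and 47 to 51 mm with the arm pressed fully down
- blue_pad (a point): middle of the top of the blue pad (26 x 32 mm) on the arm's foot end, 110 mm from the pivot on the jig's +y side, right above the foot; moves with the arm. A push here first overcomes about 7 N of pivot friction, the rest goes into the foot. 13 to 17 N with the foot on the strip grips it well
- foot_root (a point): point on the arm's underside below the blue pad, where the foot's spindle comes out. The sprung rubber foot (22 mm across, 8 N per mm, travel 5 mm) hangs from it. Its underside is 35 to 46 mm below this point, set anew each time and not measured: feel where it meets the strip. Left alone, it must still press with over 3 N; pivot friction can keep up to about 7 N
- strip: loose plywood strip, 120 x 60 x 16 mm, a ring pattern painted on its rear half; origin at the centre of its underside, x along its length towards its front end (the end that meets the stop), z up. It starts lying in the channel, its front 65 to 90 mm short of the stop, just clear of the foot
- strip_front (a point): centre of the strip's front end face, axes as the strip's
- strip_back (a point): centre of the strip's rear end face (the one to push on), 8 mm above the bed; nothing stands in the channel behind it
- brush_tin: loose steel tin, 68 mm across, 85 mm high, brushes sticking up to 155 mm; origin at the centre of its underside; leave alone
- sand_cup: loose clear cup, 72 mm across, 75 mm high; origin at the centre of its underside; leave alone
- pigment_tub: loose white tub, 84 mm across, 95 mm high; origin at the centre of its underside; leave alone
There are look-alikes about, which are no part of the job. Of the things that look like the strip, the largest one is meant.

How it is judged:
By the outcome, as a careful person would: the job done as asked, in the order asked, and still so for the second after the job is handed in, with the robot touching nothing.
It also fails if it takes over 61 s, if anything falls off the work surface, if the arm or the gripper's body presses on something with over 40 N, if the wrist force passes 120 N, or if a joint passes its speed limit or range.

## Working session

There is one attempt and no reset: what is moved stays moved. The work goes in short steps, each a Python script; the robot and the scene stay as the last script left them, time stands still between calls to the robot, and variables do not carry over. Pictures are saved under pics/ and viewed, at most 10 in all, crops included, and the job is handed in when it is done.

```bash
mkdir -p pics; ls; cat > h.py <<'E'
import numpy as np, cv2
from station import *
def px(c,p):
    f=200/np.tan(np.radians(c["vertical_fov"])/2); q=c["R"]@np.array(p)+c["t"]
    return np.round([c["cx"]+f*q[0]/q[2],c["cy"]+f*q[1]/q[2]],1)
def cloud(c):
    f=200/np.tan(np.radians(c["vertical_fov"])/2); v,u=np.mgrid[:400,:640]; d=c["depth"]
    q=np.stack([(u-c["cx"])/f*d,(v-c["cy"])/f*d,d],-1)
    return (q-c["t"])@np.asarray(c["R"])
E
python3 - <<'E'
from h import *
np.set_printoptions(precision=4,suppress=True)
for n in ("top","side"):
    c=capture(n); cv2.imwrite(f"pics/{n}0.png",c["frame"][...,::-1]); np.savez(f"{n}0.npz",**{k:v for k,v in c.items()})
    for k in ["jig","channel_mouth","stop_face","pivot","red_pad","blue_pad","foot_root","strip","strip_front","strip_back","brush_tin","sand_cup","pigment_tub"]:
        for r in spot_point(c,k)[:4]: print(n,k,np.array(r["position"]),round(r["confidence"],2),px(c,r["position"]))
print(get_time_s())
E
```

```text
pics
top jig [0.6309 0.0163 0.0018] 0.88 [315.3 163.9]
top channel_mouth [0.3972 0.0887 0.0076] 0.63 [290.8 247.9]
top channel_mouth [0.4655 0.1023 0.0168] 0.24 [285.2 222.7]
top stop_face [0.6605 0.1363 0.0178] 0.66 [272.  153.2]
top pivot [0.6303 0.0163 0.0703] 0.76 [315.1 158.3]
top pivot [ 0.65   -0.0927  0.0923] 0.71 [356.3 148. ]
top red_pad [ 0.6493 -0.0918  0.0889] 0.62 [355.9 148.6]
top blue_pad [0.6146 0.1248 0.0678] 0.78 [274.5 165.2]
top foot_root [0.6094 0.1276 0.0503] 0.88 [274.1 168.6]
top strip [0.5271 0.1069 0.0082] 0.95 [283.5 200.8]
top strip [ 0.3004  0.2159 -0.0021] 0.92 [244.5 285.2]
top strip [ 0.4352  0.3018 -0.0011] 0.62 [213.1 236.2]
top strip_front [0.5838 0.12   0.019 ] 0.84 [278.1 180. ]
top strip_front [0.2647 0.2106 0.0004] 0.74 [246.3 298.7]
top strip_front [0.4686 0.3274 0.0039] 0.66 [203.5 224.1]
top strip_front [0.4684 0.1027 0.0175] 0.18 [285.  221.6]
top strip_back [0.4659 0.1029 0.0144] 0.96 [285.  222.6]
top strip_back [0.3403 0.2269 0.0061] 0.86 [239.9 270.4]
top strip_back [0.4052 0.2748 0.0015] 0.77 [222.7 246.8]
top brush_tin [ 0.7616 -0.239
[... 981 characters left out ...]
e strip_front [0.5818 0.1183 0.0142] 0.84 [313.4 187.2]
side strip_front [0.4691 0.3183 0.0031] 0.82 [243.7 168.9]
side strip_front [0.2602 0.2112 0.0052] 0.76 [176.8 206.1]
side strip_back [0.3446 0.2213 0.004 ] 0.96 [210.2 195.7]
side strip_back [0.4048 0.276  0.0035] 0.82 [226.4 180.8]
side strip_back [0.463  0.1004 0.0189] 0.56 [273.1 201. ]
side strip_back [0.581  0.1205 0.0142] 0.43 [312.7 186.9]
side sand_cup [0.5607 0.2787 0.0016] 0.75 [279.6 167.8]
side sand_cup [0.401  0.0859 0.0062] 0.63 [251.3 215.4]
side pigment_tub [ 0.4678 -0.1102 -0.0025] 0.68 [317.7 257.1]
side pigment_tub [0.4014 0.0842 0.0065] 0.65 [251.7 215.6]
side pigment_tub [0.6088 0.1226 0.0719] 0.4 [321.9 163.9]
1.4
```

View pictures.

View pics/top0.png

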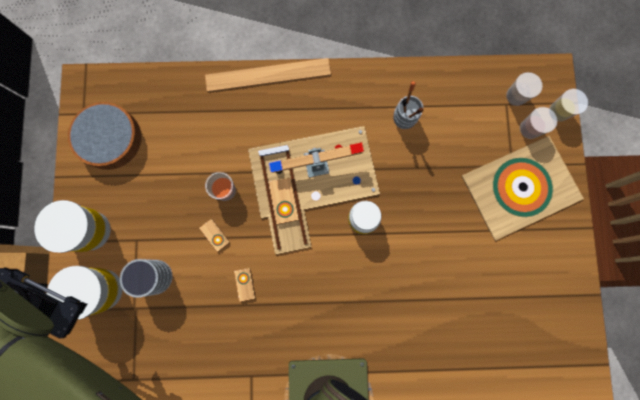

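```bash
python3 - <<'E'
import cv2
a=cv2.imread("pics/top0.png")[110:310,190:430]; b=cv2.imread("pics/side0.png")[120:300,160:480]
cv2.imwrite("pics/crop_top.png",cv2.resize(a,None,fx=3,fy=3,interpolation=2)[:600]); cv2.imwrite("pics/crop_side.png",cv2.resize(b,None,fx=2.5,fy=2.5,interpolation=2))
E
python3 - <<'E'
import numpy as np
from scipy.optimize import least_squares
J=np.array([[0,0],[-.215,.11],[.05,.11],[0,0],[0,-.11],[0,.11]])
W=np.array([[[.6309,.0163],[.6319,.0159]],[[.3972,.0887],[.3988,.0849]],[[.6605,.1363],[.6596,.1344]],[[.6303,.0163],[.6323,.0158]],[[.6493,-.0918],[.65,-.0935]],[[.6146,.1248],[.6081,.1215]]]).mean(1)
f=lambda p:((np.array([[np.cos(p[2]),-np.sin(p[2])],[np.sin(p[2]),np.cos(p[2])]])@J.T).T+p[:2]-W).ravel()
r=least_squares(f,[.63,.016,.18]);print(r.x,f(r.x).reshape(-1,2).round(4))
E
```

```text
[0.63053221 0.01626587 0.17851659] [[-0.0009  0.0002]
 [ 0.0014 -0.0005]
 [ 0.0002 -0.002 ]
 [-0.0008  0.0002]
 [ 0.0004  0.0007]
 [-0.0004  0.0014]]
```

View pics/crop_side.png

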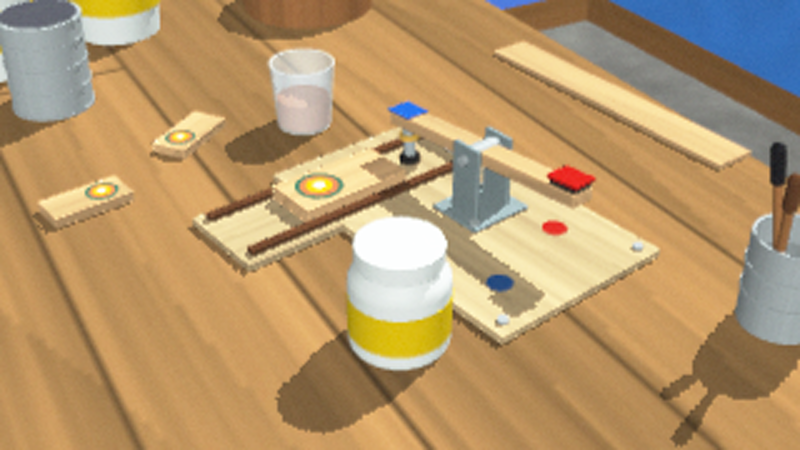

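View pics/crop_top.png

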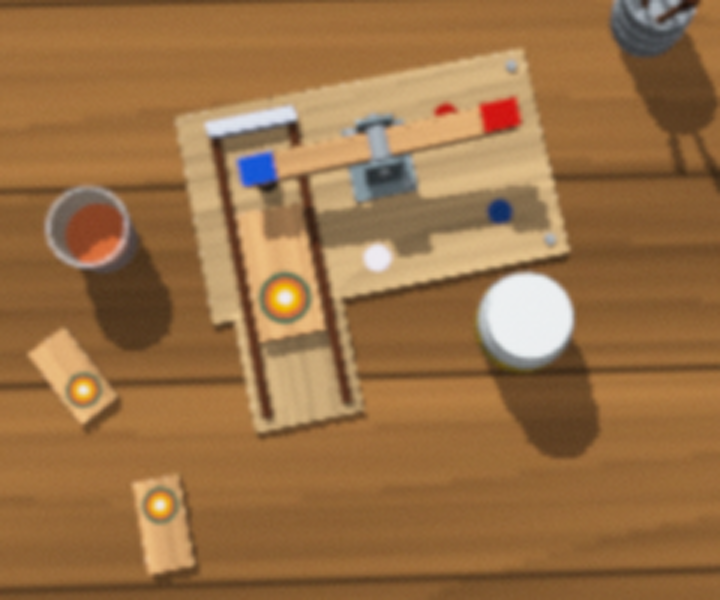

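Candidates for the strip in the top picture are (284,201) in the channel, (214,236) and (245,285) loose on the table. The one at (284,201) is the largest, lies in the channel and has its ring at the rear, so I choose it. For the red pad, (356,148) is on the arm; the red dot at (338,147) is only paint on the bed. The fitted jig pose agrees with the points to within 2 mm, so I press the red end first.

```bash
cat >> h.py <<'E'
YAW=.1785; O=np.array([.6305,.0163]); RZ=np.array([[np.cos(YAW),-np.sin(YAW)],[np.sin(YAW),np.cos(YAW)]])
DOWN=[np.pi,0,YAW]
def W(x,y,z): return [*(O+RZ@[x,y]),z]
def J(p): return np.round([*(RZ.T@(np.array(p[:2])-O)),p[2]],4)
def st(s): print(s,"t",round(get_time_s(),2),"jigTCP",J(get_eef_pos()),"F",np.round(get_wrist_force(),1))
E
python3 - <<'E'
from h import *
clamp(10); goto(W(0,-.11,.17),DOWN); st("above")
line_to(W(0,-.11,.105)); st("near")
print(line_to(W(0,-.11,.042),vel=.025,f_stop=13)); st("pressed"); hold(.2); st("held")
line_to(W(0,-.11,.15),vel=.1)
c=capture("side"); cv2.imwrite("pics/side1.png",cv2.resize(c["frame"][120:300,160:480,::-1],None,fx=2.5,fy=2.5))
for k in ["red_pad","blue_pad","foot_root"]:
    for r in spot_point(c,k)[:1]: print(k,J(r["position"]),r["confidence"])
st("up")
E
```

```text
above t 5.6 jigTCP [ 0.0003 -0.1092  0.1701] F [0.1 0.6 0.3]
near t 6.18 jigTCP [ 0.0003 -0.1099  0.1052] F [0.1 1.  0. ]
True
pressed t 8.26 jigTCP [ 0.0003 -0.1103  0.0494] F [-4.3 -0.5  9.3]
held t 8.46 jigTCP [ 0.0003 -0.1104  0.0495] F [-4.7 -0.   8.2]
red_pad [-0.0009 -0.1141  0.0468] 0.47
blue_pad [0.0018 0.1025 0.115 ] 0.75
foot_root [-0.0022  0.1104  0.0953] 0.94
up t 9.83 jigTCP [-0.0004 -0.1098  0.1491] F [-0.5  0.3 -0.7]
```

View pics/side1.png

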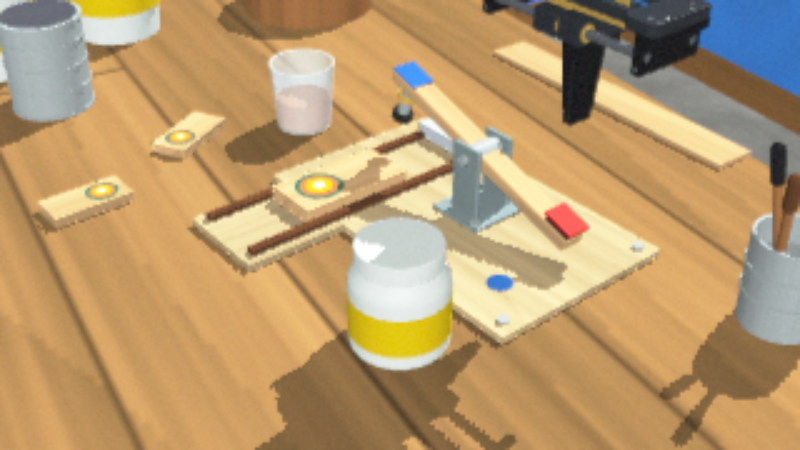

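The blue end is up. One firmer check press, watching displacement, will show whether it is against its stop.

```bash
python3 - <<'E'
from h import *
line_to(W(0,-.112,.058),vel=.1); st("near")
for f in (9,13,17):
    line_to(W(0,-.112,.058),vel=.05)
    print(f,line_to(W(0,-.112,.042),vel=.015,f_stop=f)); st("p")
line_to(W(0,-.11,.14),vel=.12)
c=capture("side")
for k in ["red_pad","blue_pad","foot_root"]:
    for r in spot_point(c,k)[:1]: print(k,J(r["position"]),r["confidence"])
P=cloud(c); m=masks_of(c,"rocker")[0]; q=P[m["region"]&(c["depth"]>0)]
j=np.c_[(q[:,:2]-O)@RZ,q[:,2]]; 
# top face: highest z per y-bin of bare wood
for a in np.arange(-.09,.1,.02):
    s=j[(abs(j[:,1]-a)<.005)&(abs(j[:,0])<.02)]
    if len(s)>3: print(round(a,3),len(s),np.percentile(s[:,2],[50,90]).round(4))
st("up")
E
```

```text
near t 10.9 jigTCP [ 0.0007 -0.1123  0.059 ] F [-0.2 -0.3 -1.5]
9 True
p t 11.85 jigTCP [ 0.0003 -0.1119  0.0495] F [-2.1 -0.2  6.6]
13 True
p t 12.97 jigTCP [ 0.0005 -0.1121  0.049 ] F [-3.2 -0.8  8.3]
17 True
p t 14.2 jigTCP [ 0.0009 -0.1124  0.0484] F [-4.3 -0.4 10.7]
red_pad [ 1.000e-04 -1.137e-01  4.840e-02] 0.5
blue_pad [0.0006 0.1023 0.1137] 0.57
foot_root [-0.005   0.1096  0.0969] 0.74
-0.09 35 [0.0467 0.0553]
-0.07 49 [0.0533 0.0558]
-0.05 48 [0.0593 0.0618]
-0.03 39 [0.0665 0.0682]
-0.01 49 [0.0751 0.0796]
0.01 27 [0.0806 0.0825]
0.03 43 [0.0863 0.0887]
0.05 38 [0.0931 0.0948]
0.07 36 [0.0991 0.1026]
0.09 49 [0.1066 0.1095]
up t 15.38 jigTCP [-0.0005 -0.1098  0.139 ] F [-0.4  0.7 -0.2]
```

The arm's slope of 0.333 gives a tilt of 0.32, and the press stiffens at the cushion's rate, so it is fully tipped. Next is the push on the strip.

```bash
python3 - <<'E'
from h import *
line_to(W(0,-.11,.18),vel=.15); goto(W(-.19,.11,.18),DOWN); line_to(W(-.19,.11,.04)); line_to(W(-.19,.11,.0135),vel=.06); st("down")
print(line_to(W(-.155,.11,.0135),vel=.08,f_stop=6)); st("a")
print(line_to(W(-.095,.11,.0135),vel=.04,f_stop=8)); st("b")
print(line_to(W(-.073,.11,.0135),vel=.02,f_stop=8)); st("c")
line_to(W(-.13,.11,.0135),vel=.08); line_to(W(-.15,.11,.16))
c=capture("top"); cv2.imwrite("pics/top2.png",cv2.resize(c["frame"][110:260,190:430,::-1],None,fx=3,fy=3))
for k in ["strip","strip_front","strip_back","stop_face"]:
    for r in spot_point(c,k)[:1]: print(k,J(r["position"]),r["confidence"])
c=capture("side"); cv2.imwrite("pics/side2.png",cv2.resize(c["frame"][130:250,240:440,::-1],None,fx=4,fy=4,interpolation=2))
for k in ["strip","strip_front","strip_back","blue_pad"]:
    for r in spot_point(c,k)[:2]: print(k,J(r["position"]),r["confidence"])
st("up")
E
```

```text
down t 18.59 jigTCP [-0.1903  0.11    0.0131] F [ 0.4 -0.   0.6]
False
a t 19.18 jigTCP [-0.1551  0.11    0.0134] F [ 0.2  1.  -0.2]
False
b t 20.82 jigTCP [-0.095   0.11    0.0136] F [-0.3  0.4  0.2]
True
c t 21.59 jigTCP [-0.0808  0.1101  0.0128] F [ 0.2 -0.2  0.2]
strip [-0.009   0.1083  0.0078] 0.67
strip_front [-0.1058  0.3359  0.003 ] 0.69
strip_back [-0.1752  0.2969  0.0004] 0.93
stop_face [0.0491 0.1136 0.0222] 0.72
strip [-0.2907  0.2576  0.0005] 0.93
strip [-1.382e-01  3.168e-01 -2.000e-04] 0.58
strip_front [0.0453 0.113  0.0144] 0.93
strip_front [-0.1072  0.3255  0.0044] 0.75
strip_back [-0.0731  0.1089  0.0176] 0.94
strip_back [-0.1759  0.2945  0.0058] 0.75
blue_pad [-0.0017  0.1024  0.1121] 0.89
up t 23.98 jigTCP [-0.15    0.11    0.1599] F [ 0.5 -0.2  0.1]
```

View pics/side2.png

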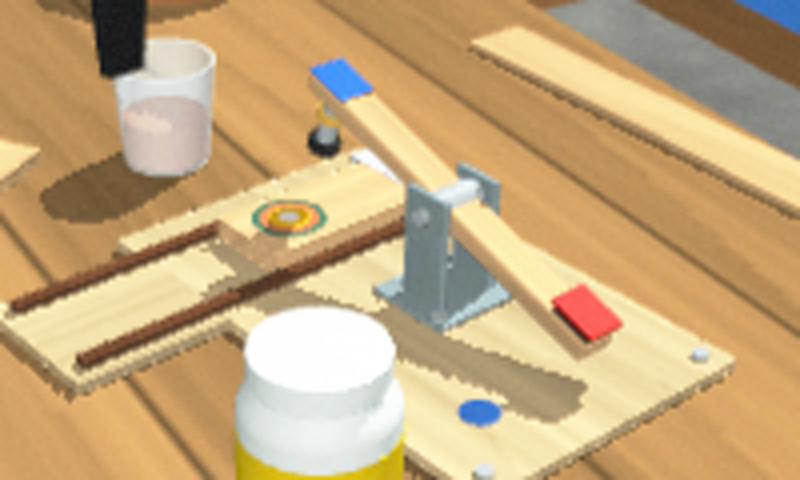

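The strip looks home, with the finger stopping at x = -80.8 against -80 expected. I'll repeat the push firmly to be sure, then press the blue end.

```bash
python3 - <<'E'
from h import *
line_to(W(-.13,.11,.0135)); line_to(W(-.088,.11,.0135),vel=.08); st("near")
print(line_to(W(-.070,.11,.0135),vel=.012,f_stop=12)); st("c"); hold(.1); st("c2")
line_to(W(-.13,.11,.0135),vel=.08); line_to(W(-.13,.11,.18),vel=.2)
c=capture("side")
r=spot_point(c,"strip_front")[0]; print(J(r["position"]))
# strip top extents from depth (z~24 mm)
c=capture("top"); P=cloud(c); j=np.c_[(P.reshape(-1,3)[:,:2]-O)@RZ,P.reshape(-1,3)[:,2]]
for y in(.095,.13):
    s=j[(abs(j[:,1]-y)<.006)&(abs(j[:,2]-.024)<.005)&(j[:,0]>-.2)&(j[:,0]<.08)]; print(y,len(s),s[:,0].min().round(4),s[:,0].max().round(4))
st("up")
E
```

```text
near t 25.78 jigTCP [-0.0882  0.1101  0.0134] F [ 1.   0.1 -0. ]
True
c t 26.67 jigTCP [-0.0809  0.1101  0.0127] F [ 0.2  0.2 -0.2]
c2 t 26.77 jigTCP [-0.0813  0.1101  0.0123] F [-0.3 -0.1 -0.4]
[-0.1047  0.3251  0.0061]
0.095 41 0.0363 0.0641
0.13 56 0.0267 0.0635
up t 28.66 jigTCP [-0.131   0.1101  0.1781] F [-0.4  0.9 -0.2]
```

The strip stops at the same place under 12 N, so it is home. Next I press the blue end.

```bash
python3 - <<'E'
from h import *
line_to(W(0,.103,.18)); line_to(W(0,.103,.125),vel=.08); st("near")
print(line_to(W(0,.113,.060),vel=.014,f_stop=15)); st("p1"); hold(.2); st("h1")
p=get_eef_pos(); j=J(p)
line_to(W(0,.110,j[2]+.012),vel=.05); st("off")
print(line_to(W(0,.111,.060),vel=.010,f_stop=15)); st("p2")
line_to(W(0,.110,.18),vel=.1); line_to(W(-.1,.11,.22)) 
c=capture("side"); cv2.imwrite("pics/side3.png",cv2.resize(c["frame"][130:250,240:440,::-1],None,fx=4,fy=4,interpolation=2))
for k in ["blue_pad","foot_root","strip_back"]:
    for r in spot_point(c,k)[:1]: print(k,J(r["position"]),r["confidence"])
st("up")
E
```

```text
near t 30.52 jigTCP [0.0004 0.103  0.1254] F [-0.1  0.3  0.7]
True
p1 t 33.55 jigTCP [0.0013 0.1114 0.081 ] F [-0.4  0.1  4.3]
h1 t 33.75 jigTCP [0.0013 0.1114 0.0809] F [-0.5  0.2  5.1]
off t 34.16 jigTCP [1.000e-04 1.099e-01 9.310e-02] F [-0.1 -0.3 -0.1]
True
p2 t 35.77 jigTCP [0.     0.1104 0.0812] F [-0.8 -0.3  4. ]
blue_pad [-0.0017  0.1117  0.079 ] 0.73
foot_root [-0.0023  0.1126  0.063 ] 0.65
strip_back [-0.2432  0.2527  0.0021] 0.93
up t 37.98 jigTCP [-0.0998  0.11    0.2194] F [ 0.4  0.5 -0.2]
```

View pics/side3.png

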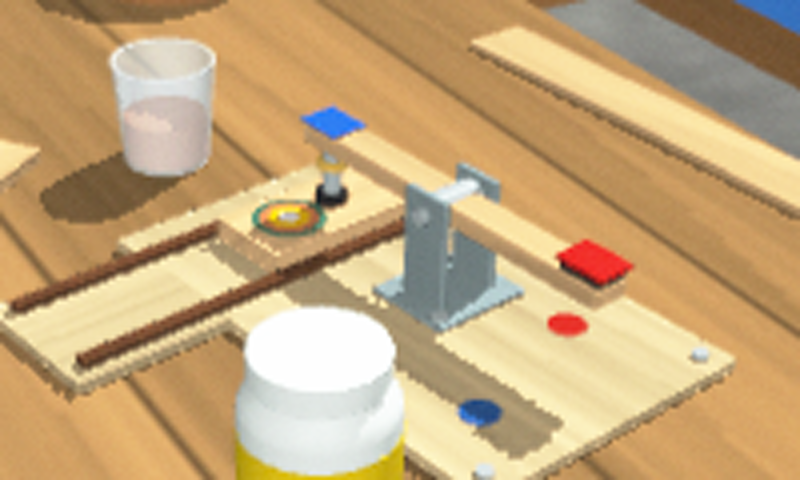

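The foot sits on the strip with the arm about level. I'll check the grip with a quasi-static press, reading the force at each small step.

```bash
python3 - <<'E'
from h import *
line_to(W(0,.11,.18),vel=.2); line_to(W(0,.11,.0835),vel=.1); z0=get_wrist_force()[2]
z=.0825
while z>.0755:
    line_to(W(0,.11,z),vel=.01); F=np.mean([get_wrist_force()[2] for _ in range(3)])-z0
    print(round(z,4),J(get_eef_pos())[2],round(F,1),round(get_time_s(),2))
    if F>14: break
    z-=.0004 if F<9 else .0002
line_to(W(0,.11,.18),vel=.12); line_to(W(-.1,.11,.24)); hold(.3)
c=capture("top"); cv2.imwrite("pics/top4.png",cv2.resize(c["frame"][90:310,180:430,::-1],None,fx=2.7,fy=2.7))
for k in ["brush_tin","sand_cup","pigment_tub","blue_pad"]:
    for r in spot_point(c,k)[:1]: print(k,np.round(r["position"],4))
st("up")
E
```

```text
0.0825 0.083 1.3 40.04
0.0821 0.0821 0.7 40.29
0.0817 0.0817 1.1 40.54
0.0813 0.0814 1.7 40.79
0.0809 0.0813 4.2 41.04
0.0805 0.0813 6.3 41.29
0.0801 0.0813 7.3 41.54
0.0797 0.0813 9.2 41.79
0.0795 0.0812 10.4 42.04
0.0793 0.0812 10.7 42.29
0.0791 0.0812 12.0 42.54
0.0789 0.0812 12.4 42.79
0.0787 0.0812 13.9 43.04
0.0785 0.0812 13.7 43.29
0.0783 0.0811 14.7 43.54
brush_tin [ 7.611e-01 -2.429e-01  2.000e-04]
sand_cup [0.5677 0.2761 0.0008]
pigment_tub [ 0.4755 -0.1121 -0.0028]
up t 46.02 jigTCP [-0.1     0.11    0.2399] F [-0.4 -0.1 -0.3]
```

View pics/top4.png

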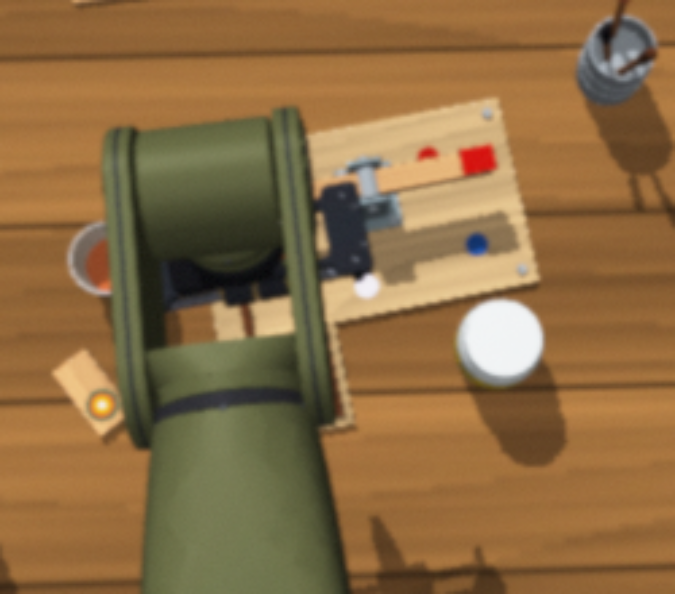

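The pad doesn't move until about 14.7 N, so the foot is clamped. The tin, cup and tub are where they were, and the robot is clear.

```bash
python3 -c "
from station import *
print(hand_in())"
```

```text
the job is handed in; nothing more can be done
None
```

The job is handed in: the strip is home against the stop (within about 1 mm by the finger's position) and clamped with about 15 N on the blue pad, the robot is clear of everything, and the tin, cup and tub were left where they stood.

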